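# Fetch the doming block from the slide-lid case behind the jars

### The job

I am about to dome some discs: please get the steel doming block out of the wooden case with the clear sliding lid and set it on the flat steel bench block, in the middle and square with its sides, leaving the bench block where it lies. The two glass jars stand where the lid has to slide out, so first stand them both upright on the soldering board without pushing the case or its lid against them, then slide the lid wide open. When the block is out, push the lid fully shut again and put each jar back on the very spot where it stood.

Things in the scene. Friction and masses are not known exactly. Their poses are not given: they have to be found in the camera images.
- case: Wooden case, 136 x 196 x 60 mm (own x, y, z), fixed. Origin under its centre on the bench; own -x is the front, towards the robot. Walls 8 mm, inner floor 6 mm up; front wall 50 mm high, the others 60. A clear lid, top face 57 mm up, slides out over the front wall. Doming block in one half (y = 34 or -34 mm, within 10 mm of mid x), a flat copper coil 67 x 8 mm, which stays, in the other.
- lid (a joint): How far the clear lid is slid out of the case towards its front (own -x), in m: 0 shut (it starts 0 to 3 mm out), 0.110 fully open, at a stop. About 1.2 N of friction; stays where it is left. Open, it juts 110 mm beyond the front wall, 53 to 57 mm above the bench, where it would hit the jars.
- lid_handle (a point): Centre of the steel bar handle on the lid's front end, 81 mm above the bench: a bar 64 mm long (case's y), 12 mm thick (case's x), 12 mm high, on two thin posts 48 mm apart, 18 mm clear above the lid. With the lid shut it is 56 mm in front of the case's origin. Moves with the lid; pinch it from above across the 12 mm.
- flux_jar: Smaller glass jar with a red cap: 53 mm in diameter, 64 mm high, closed, 0.11 kg, loose. Origin at the centre of its underside, +z up. Stands on the bench about 120 mm in front of the case's origin, 52 mm left or right of its centre line, beside the other jar.
- pumice_jar: Larger glass jar with a black cap: 61 mm in diameter, 74 mm high, closed, 0.11 kg, loose. Origin at the centre of its underside, +z up. Stands about 120 mm in front of the case's origin, beside the smaller jar, about 50 mm between them; which is left and which right changes.
- doming_block: Steel doming block: a 42 mm cube with round hollows in it, 0.5 kg, loose in the case, seen through the clear lid. Origin at the centre of its underside, x and y square with its side faces, +z up.
- steel_block: Flat polished steel bench block, 64 x 64 x 20 mm, 0.6 kg, loose on the bench to the left or right of the case; two small punches and a brass offcut, all under 20 mm high, lie near it. Origin at the centre of its underside, x and y square with its sides, +z up.
- solder_board: Bare flat soldering board, 212 mm (own x) x 345 mm (own y), 8.5 mm thick, fixed on the bench on the other side of the case from the bench block, long side pointing roughly away from the robot. Origin at the centre of its underside. Nothing lies on it; there is room for both jars.
There are look-alikes about, which are no part of the job. What is shaped like the flux_jar but blue or green is not meant. What is shaped like the pumice_jar but blue or orange is not meant.

How it is judged:
On the way, in this order (a step that is already met when the one before it is completed fails the run):
1. both jars stand upright on the soldering board (x of flux_jar in the frame of solder_board between -0.09 and 0.09 m and y of flux_jar in the frame of solder_board between -0.155 and 0.155 m and height (world z) of each of flux_jar, pumice_jar below 0.02 m and angle between each of flux_jar, pumice_jar's own z axis and vertical below 0.1 rad and linear speed of each of flux_jar, pumice_jar below 0.03 m/s and x of pumice_jar in the frame of solder_board between -0.09 and 0.09 m and y of pumice_jar in the frame of solder_board between -0.155 and 0.155 m), for 0.2 s.
2. the lid is wide open (at least 90 mm) (value of joint lid above 0.09 m), for 0.2 s.
At the end, for the whole second after the job is handed in: The doming block stands on the bench block, centres within 10 mm and sides square within 0.2 rad (11 degrees), the bench block within 30 mm of its start; the lid is shut to within 6 mm; each jar stands upright within 15 mm of where it stood at the start; all released and at rest (distance of each of flux_jar, pumice_jar from where it was at the start of the episode below 0.015 m and angle between each of flux_jar, pumice_jar's own z axis and vertical below 0.1 rad and linear speed of each of flux_jar, pumice_jar, doming_block below 0.02 m/s and contact force between the fingers and flux_jar below 0.1 N and contact force between the fingers and pumice_jar below 0.1 N and value of joint lid below 0.006 m and horizontal distance between doming_block and steel_block below 0.01 m and z of doming_block in the frame of steel_block between 0.016 and 0.024 m and angle between doming_block's own z axis and vertical below 0.08 rad and (angle between the x axis of doming_block and the x axis of steel_block, either way round below 0.2 rad or angle between the x axis of doming_block and the y axis of steel_block, either way round below 0.2 rad) and contact force between the fingers and doming_block below 0.1 N and distance of steel_block from where it was at the start of the episode below 0.03 m and angle between steel_block's own z axis and vertical below 0.05 rad); the robot touches nothing.
It fails at once if a jar is tipped (by more than 0.6 rad) (angle between any of flux_jar, pumice_jar's own z axis and vertical above 0.6 rad).
It fails at once if the case or its lid is pushed against a jar (over 3 N) (contact force between case and flux_jar above 3 N or contact force between case and pumice_jar above 3 N).
It also fails if it takes over 144 s, if anything falls off the work surface, if the arm or the gripper's body presses on something with over 40 N, if the wrist force passes 120 N, or if a joint passes its speed limit or range.

### The arm

A 6-joint arm with a two-finger parallel gripper is mounted at the origin on a cart in front of the work surface, level with it; the furniture and walls round the work are solid. World frame = base frame: x ahead of the robot, y to its left, z up, the work surface at z = 0. Lengths are in m, angles in rad, forces in N, time in s.
With the tool pointing down it reaches from about 0.3 to 0.75 m from the base axis. Payload 8.5 kg.
Tool frame: the origin (TCP) lies at the centre of the arm's flange, where the gripper is bolted on; the fingertips stand 166 mm ahead of it and the grasp point (between the pads) lies 147 mm ahead of it (robot.grip_depth is the distance from the TCP to the grasp point, in m); y points along the fingers, x is the direction in which the jaws open and shut, and the axes are right-handed (so a half turn about y gives the same grasp; the last joint's range is limited). The gripper opens to 88 mm and grips with 3 to 60 N. Pads are 18 mm wide; open, the fingers measure 123 mm over their backs; the gripper's body (75 mm by 187 mm) begins 45 mm behind the grasp point.
Start: joints at [-1.361, 0.381, 1.297, -0, 1.464, -0.215], TCP at [0.227, -0.501, 0.405] pointing down, gripper open.
Joint ranges: [-3.11, 3.11], [-0.89, 2.33], [0.22, 2.48], [-1.42, 4.56], [0.17, 2.85], [-2.88, 2.88]. Speed limits (rad/s): [2.39, 2.39, 3.14, 3.14, 3.14, 3.14].

### API

Orientations are given as a unit quaternion [w, x, y, z].
In Python, from station import monitor, capture, camera_params, robot gives the robot as it stands.
- The arm moves only by the tool step_arm, never from a script. Its argument "commands" is a list of rows, each a list of 2 entries, a list of its own where there are three numbers: the shift along the world's x, y, z as a fraction of full scale, then the turn, a rotation vector about the world's x, y, z as a fraction of full scale. A call has 1 to 20 rows; each row is the pose to reach, as a shift and turn from the pose commanded when the call began; what a row does not reach only later rows make up. Full scale, the value 1, is 400 mm for a shift and 45 degrees for a turn. A row lasts 1/12 s, in which the tool goes at most 41.7 mm and 7.16 degrees, less where a joint would pass 70% of its speed; a pose out of reach is approached as far as the arm can. A call with a number of a shift or a turn outside -1 to 1 is refused whole. A call with a gripper value outside its range is refused whole. "hand" is the opening in per cent of the stroke, from 0 (shut) to 100 (fully open), set as the call begins (left out, the last holds). The fingers move at their own pace and stop on an object; "grip_force" is the grip in N (left out, the last holds). Time passes only in rows, so rows that repeat a pose let the fingers close. It gives the time, the measured TCP pose, the force and the opening at its end, in the units of the state.
- monitor.state(): the state, without advancing time (a new reading comes with each control period).
- capture(name): name is "scene" or "top"; returns the picture (400x640x3 uint8, red, green, blue); there is no depth.
- camera_params(name): a dict with "intrinsics" (3x3 intrinsics, pixels), "rvec" (rotation vector, rad) and "tvec" (3), from world to camera coordinates, as OpenCV has them. Camera axes: x right, y down, z forward; pixel columns grow to the right and rows downward; lengths in m; the calibration is good to about 2 mm. A picture is of the moment at which its call begins. camera_params takes no time and is no camera call.
- robot.job_done(): hands the job in, once; it reports no verdict.
The state is a dict: "time_s": time; "joint_pos": joint angles; "dq": joint speeds; "effort": joint torques, N m; "ee_pos": TCP position; "tcp_rot": TCP orientation; "contact_force": force on the tool from outside, world axes, zero at the start; "torque": the same for the moment, N m; "opening": finger opening in m.
Only numpy, scipy, OpenCV 4.12 (cv2) and the standard library are available. Lean on these libraries where they do the work, as an engineer would, in place of code of your own. Each camera call takes 0.05 s, during which the arm holds its last target. There are 200 camera calls.

## Working session

There is one attempt and no reset: what is moved stays moved. The work goes in short steps, Python scripts to look and compute and a tool call to move; the robot and the scene stay as the last step left them, time stands still between calls to the robot, and variables do not carry over. Pictures are saved under pics/ and viewed, about 12 in all and at most 16, crops included, and the job is handed in when it is done.

Besides the shell and the picture viewer there is one more tool, called after "Request:" as name(argument=value, ...), one argument or row to a line, values as JSON. step_arm: Moves the arm, as the interface text tells. Shift numbers are shares of 400 mm and turn numbers shares of 45 degrees, none past 1 either way. Its arguments: {"type":"object","properties":{"commands":{"type":"array"},"hand":{"type":"number"},"grip_force":{"type":"number"}},"required":["commands"]}

```bash
ls; mkdir -p pics; python3 - <<'E'
from station import monitor, capture, camera_params, robot
import cv2
s=monitor.state(); print(s['time_s'],s['ee_pos'],s['tcp_rot'],s['opening'],robot.grip_depth)
for n in("scene","top"):
    im=capture(n); cv2.imwrite(f"pics/{n}0.png",im[:,:,::-1]); p=camera_params(n)
    R=cv2.Rodrigues(p['rvec'])[0]; print(n,p['intrinsics'],(-R.T@p['tvec']),R[2])
E
```

```text
pics
0.0 [ 0.2266793  -0.50105871  0.40414289] [ 0.59454683 -0.59380494  0.38370234 -0.38299122] 0.08778464996967052 0.1473
scene [[495.15634883   0.         315.44356312]
 [  0.         495.15634883 189.68033644]
 [  0.           0.           1.        ]] [-0.11306352  0.89707429  0.75971304] [ 0.50020697 -0.69258545 -0.51972914]
top [[416.0822212    0.         317.46743598]
 [  0.         416.0822212  200.09368719]
 [  0.           0.           1.        ]] [0.45552598 0.00428548 1.14425887] [ 0.05556685 -0.0038636  -0.99844749]
```

View pics/top0.png

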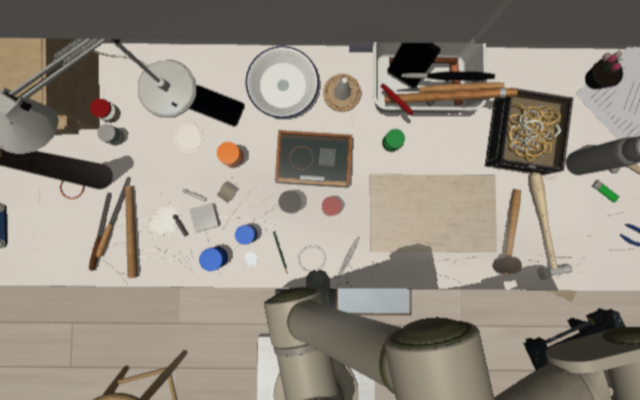

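View pics/scene0.png

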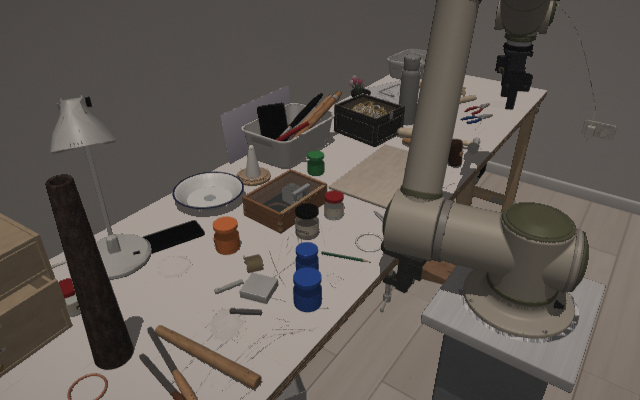

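The top view shows the case at about (314,158), black pumice jar at (290,201), red flux jar at (332,206), bench block at (204,217) and board at (433,213). Next I'll enlarge it.

```bash
cat >h.py <<'E'
import cv2,numpy as np
from station import monitor,capture,camera_params,robot
def back(n,uv,z):
    p=camera_params(n);R=cv2.Rodrigues(p['rvec'])[0];C=-R.T@p['tvec']
    uv=np.atleast_2d(np.array(uv,float));d=(np.linalg.inv(p['intrinsics'])@np.c_[uv,np.ones(len(uv))].T).T@R
    return (C+d*((z-C[2])/d[:,2])[:,None])[:,:2]
def proj(n,P):
    p=camera_params(n);return cv2.projectPoints(np.atleast_2d(np.array(P,float)),p['rvec'],p['tvec'],p['intrinsics'],None)[0][:,0]
def crop(im,u0,v0,u1,v1,k,name):
    c=cv2.resize(im[v0:v1,u0:u1,::-1],None,fx=k,fy=k,interpolation=cv2.INTER_CUBIC);cv2.imwrite(name,c)
E
python3 - <<'E'
from h import *
im=cv2.imread('pics/top0.png')[:,:,::-1]
crop(im,265,120,365,220,6,'pics/c1.png')
crop(im,180,190,230,240,10,'pics/c2.png')
E
```

```text
(no output)
```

View pics/c1.png

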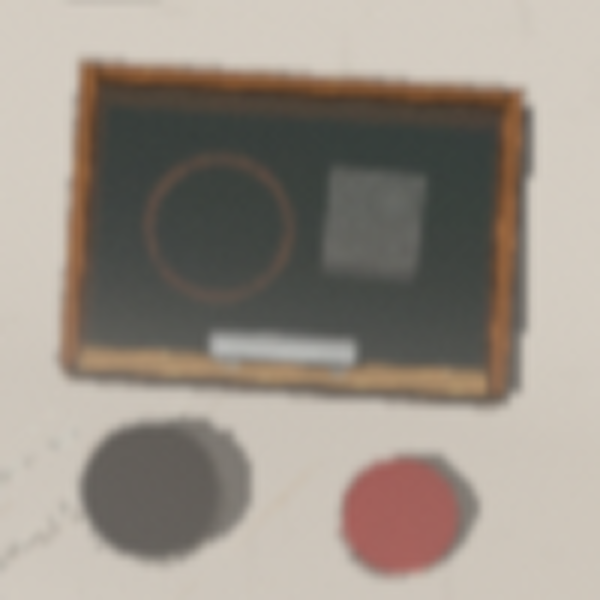

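View pics/c2.png

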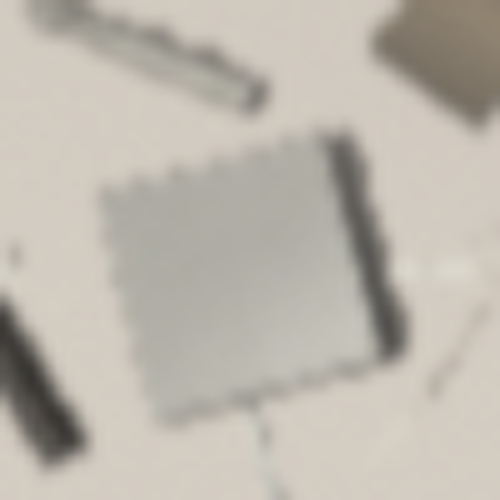

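```bash
python3 - <<'E'
from h import *
def B(pts,z,o=(265,120),k=6): return back('top',(np.array(pts,float)+.5)/k-.5+np.array(o),z)
def edges(q): 
    d=np.roll(q,-1,0)-q; return np.round(np.linalg.norm(d,axis=1)*1000,1),np.round(np.degrees(np.arctan2(d[:,1],d[:,0])),1)
np.set_printoptions(precision=4,suppress=True)
for n,p,z in[('caseback',[(80,60),(523,90)],.06),('front',[(505,400),(62,372)],.05),('handle',[(210,333),(357,342),(356,366),(212,358)],.087),('dome',[(332,165),(428,175),(416,275),(322,268)],.048)]:
    q=B(p,z);print(n,q.tolist(),q.mean(0),*edges(q))
print('pum',B([(80,491),(218,491),(149,425),(149,558)],.074),B([(149,491)],.074))
print('flux',B([(342,516),(460,516),(401,458),(401,575)],.064),B([(401,516)],.064))
q=B([(100,187),(328,135),(383,362),(158,420)],.02,(180,190),10);print('steel',q.mean(0),*edges(q))
q=back('top',[(370,174),(495,175),(497,252),(371,251)],.0085);print('board',q,q.mean(0),*edges(q))
E
```

```text
caseback [[0.7008863020190305, 0.10592114967364225], [0.6895122503122422, -0.08865214918153319]] [0.6952 0.0086] [194.9 194.9] [-93.3  86.7]
front [[0.5537862667574726, -0.0821954043809173], [0.5643170935759826, 0.1127935285476436]] [0.5591 0.0153] [195.3 195.3] [ 86.9 -93.1]
handle [[0.5778916827253122, 0.04642554630354756], [0.5746373020392955, -0.016156077196912505], [0.5643785413737448, -0.015813889351085134], [0.5672167262202298, 0.04545368932658907]] [0.571 0.015] [62.7 10.3 61.3 10.7] [-93.  178.1  87.3   5.2]
dome [[0.6576948096060659, -0.005197463277779076], [0.653643649209571, -0.0477567313512792], [0.6090256606545064, -0.04274360212775623], [0.6117394755939709, -0.001175965540907915]] [ 0.633  -0.0242] [42.8 44.9 41.7 46.1] [-95.4 173.6  86.3  -5. ]
pum [[0.5107 0.1019]
 [0.5113 0.0427]
 [0.5394 0.0727]
 [0.4823 0.072 ]] [[0.511  0.0723]]
flux [[ 0.5015 -0.0107]
 [ 0.5019 -0.0618]
 [ 0.5269 -0.0361]
 [ 0.4762 -0.0365]] [[ 0.5017 -0.0363]]
steel [0.4692 0.3061] [62.9 63.2 62.3 64.9] [ -76.6 -165.1  105.    15.4]
board [[ 0.5918 -0.1437]
 [ 0.5923 -0.4874]
 [ 0.3818 -0.4897]
 [ 0.3816 -0.1468]] [ 0.4869 -0.3169] [343.7 210.5 342.9 210.3] [ -89.9 -179.4   90.     0.9]
```

Request:
step_arm(
  commands=[
    [[0.687,0.9,0],[0,0,-0.611]],
    [[0.687,0.9,0],[0,0,-0.611]],
    [[0.687,0.9,0],[0,0,-0.611]],
    [[0.687,0.9,0],[0,0,-0.611]],
    [[0.687,0.9,0],[0,0,-0.611]],
    [[0.687,0.9,0],[0,0,-0.611]],
    [[0.687,0.9,0],[0,0,-0.611]],
    [[0.687,0.9,0],[0,0,-0.611]],
    [[0.687,0.9,0],[0,0,-0.611]],
    [[0.687,0.9,0],[0,0,-0.611]],
    [[0.687,0.9,0],[0,0,-0.611]],
    [[0.687,0.9,0],[0,0,-0.611]],
    [[0.687,0.9,0],[0,0,-0.611]],
    [[0.687,0.9,0],[0,0,-0.611]],
  ],
  hand=85,
)

```text
time_s: 1.27
ee_pos: [0.5013, -0.1413, 0.4044]
tcp_rot: [0.486, -0.486, 0.514, -0.513]
contact_force: [-0.3, 0.7, -0.1]
opening: 0.0748
```

Request:
step_arm(
  commands=[
    [[0,0.262,0],[0,0,0]],
    [[0,0.262,0],[0,0,0]],
    [[0,0.262,-0.1],[0,0,0]],
    [[0,0.262,-0.2],[0,0,0]],
    [[0,0.262,-0.28],[0,0,0]],
    [[0,0.262,-0.34],[0,0,0]],
    [[0,0.262,-0.4],[0,0,0]],
    [[0,0.262,-0.45],[0,0,0]],
    [[0,0.262,-0.49],[0,0,0]],
    [[0,0.262,-0.53],[0,0,0]],
    [[0,0.262,-0.53],[0,0,0]],
  ],
)

```text
time_s: 2.18
ee_pos: [0.5005, -0.0379, 0.1905]
tcp_rot: [0.484, -0.486, 0.516, -0.513]
contact_force: [-0.5, -0.1, 0.4]
opening: 0.0746
```

Request:
step_arm(
  commands=[
    [[0,0,0],[0,0,0]],
    [[0,0,0],[0,0,0]],
    [[0,0,0],[0,0,0]],
    [[0,0,0],[0,0,0]],
    [[0,0,0],[0,0,0]],
    [[0,0,0],[0,0,0]],
  ],
  hand=45,
  grip_force=12,
)

```text
time_s: 2.68
ee_pos: [0.5016, -0.0365, 0.1937]
tcp_rot: [-0.486, 0.486, -0.513, 0.514]
contact_force: [-1.1, -1.5, 7.3]
opening: 0.0506
```

Request:
step_arm(
  commands=[
    [[0,0,0],[0,0,0]],
    [[0,0,0.03],[0,0,0]],
    [[0,0,0.06],[0,0,0]],
    [[0,0,0.09],[0,0,0]],
    [[0,0,0.12],[0,0,0]],
    [[0,0,0.15],[0,0,0]],
    [[0,0,0.15],[0,0,0]],
    [[0,0,0.15],[0,0,0]],
  ],
)

```text
time_s: 3.35
ee_pos: [0.5014, -0.0362, 0.2529]
tcp_rot: [-0.486, 0.486, -0.513, 0.514]
contact_force: [-0.2, -0.4, -0.7]
opening: 0.0507
```

```bash
python3 - <<'E'
from h import *
for i in range(3):
    im=capture('scene');s=monitor.state();print(s['ee_pos'],s['opening'],s['contact_force'])
crop(im,220,130,420,280,4,'pics/s1.png')
E
```

```text
[ 0.50125814 -0.03618248  0.25237454] 0.050581548676858795 [-0.59450386  0.18955214 -1.81410684]
[ 0.5012571  -0.03620828  0.25207502] 0.05042666274645642 [ 0.00848277  0.11070297 -0.38195382]
[ 0.5012828  -0.03622348  0.25200475] 0.050467597023578614 [-0.20415694  0.02353854 -0.73440496]
```

View pics/s1.png

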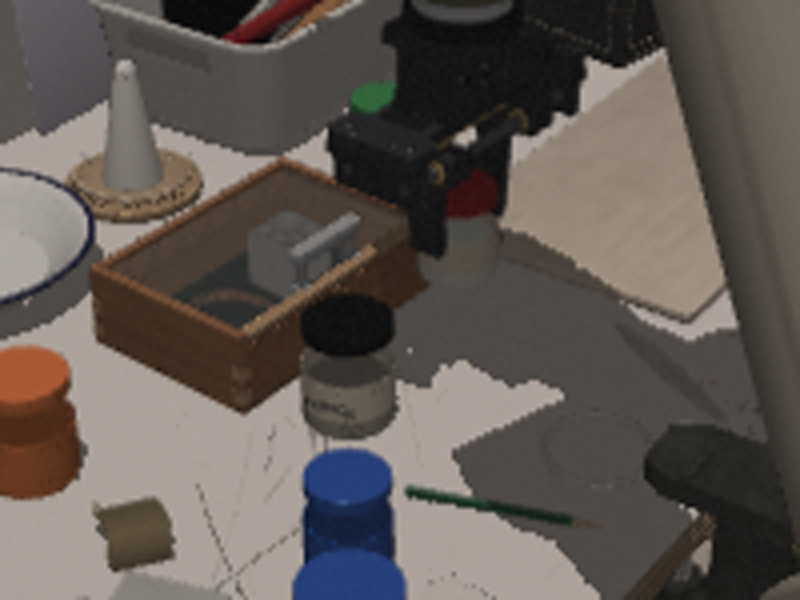

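The flux jar (crop 465,215) is lifted upright between the fingers, and the pumice jar and case are undisturbed. Now to the board.

Request:
step_arm(
  commands=[
    [[0,-0.05,0.02],[0,0,0]],
    [[0,-0.13,0.02],[0,0,0]],
    [[0,-0.23,0.02],[0,0,0]],
    [[0,-0.33,0.02],[0,0,0]],
    [[0,-0.43,0.02],[0,0,0]],
    [[0,-0.53,0.02],[0,0,0]],
    [[0,-0.63,0.02],[0,0,0]],
    [[0,-0.73,0.02],[0,0,0]],
    [[0,-0.81,0],[0,0,0]],
    [[0,-0.86,-0.03],[0,0,0]],
    [[0,-0.86,-0.06],[0,0,0]],
    [[0,-0.86,-0.08],[0,0,0]],
    [[0,-0.86,-0.1],[0,0,0]],
    [[0,-0.86,-0.11],[0,0,0]],
    [[0,-0.86,-0.118],[0,0,0]],
    [[0,-0.86,-0.124],[0,0,0]],
    [[0,-0.86,-0.124],[0,0,0]],
    [[0,-0.86,-0.124],[0,0,0]],
  ],
)

```text
time_s: 5.0
ee_pos: [0.5016, -0.3801, 0.2035]
tcp_rot: [-0.486, 0.486, -0.513, 0.514]
contact_force: [-0.1, 0.0, -0.6]
opening: 0.0508
```

Request:
step_arm(
  commands=[
    [[0,0,0],[0,0,0]],
    [[0,0,0],[0,0,0]],
    [[0,0,0],[0,0,0]],
    [[0,0,0],[0,0,0]],
    [[0,0,0.05],[0,0,0]],
    [[0,0,0.1],[0,0,0]],
    [[0,0,0.2],[0,0,0]],
    [[0,0,0.27],[0,0,0]],
    [[0,0,0.27],[0,0,0]],
    [[0,0,0.27],[0,0,0]],
  ],
  hand=85,
)

```text
time_s: 5.83
ee_pos: [0.5014, -0.3802, 0.3126]
tcp_rot: [-0.486, 0.486, -0.512, 0.515]
contact_force: [0.4, 0.1, -1.0]
opening: 0.0746
```

Request:
step_arm(
  commands=[
    [[0,0.1,0],[0,0,0]],
    [[0,0.2,0],[0,0,0]],
    [[0,0.3,0],[0,0,0]],
    [[0,0.4,0],[0,0,0]],
    [[0,0.5,0],[0,0,0]],
    [[0,0.6,0],[0,0,0]],
    [[0,0.7,0],[0,0,0]],
    [[0.01,0.8,0],[0,0,0]],
    [[0.02,0.9,0],[0,0,0]],
    [[0.024,1,0],[0,0,0]],
  ],
  hand=95,
)

```text
time_s: 6.67
ee_pos: [0.5107, 0.0216, 0.3097]
tcp_rot: [0.485, -0.486, 0.514, -0.513]
contact_force: [0.2, -0.5, 0.2]
opening: 0.0835
```

Request:
step_arm(
  commands=[
    [[0,0.08,0],[0,0,0]],
    [[0,0.13,0],[0,0,0]],
    [[0,0.13,0],[0,0,0]],
    [[0,0.13,-0.06],[0,0,0]],
    [[0,0.13,-0.12],[0,0,0]],
    [[0,0.13,-0.18],[0,0,0]],
    [[0,0.13,-0.23],[0,0,0]],
    [[0,0.13,-0.27],[0,0,0]],
    [[0,0.13,-0.294],[0,0,0]],
    [[0,0.13,-0.294],[0,0,0]],
    [[0,0.13,-0.294],[0,0,0]],
  ],
)

```text
time_s: 7.58
ee_pos: [0.5111, 0.0712, 0.1933]
tcp_rot: [0.486, -0.486, 0.514, -0.513]
contact_force: [-0.2, 0.6, 0.2]
opening: 0.0838
```

Request:
step_arm(
  commands=[
    [[0,0,0],[0,0,0]],
    [[0,0,0],[0,0,0]],
    [[0,0,0],[0,0,0]],
    [[0,0,0],[0,0,0]],
    [[0,0,0],[0,0,0]],
    [[0,0,0],[0,0,0]],
    [[0,0,0],[0,0,0]],
  ],
  hand=50,
)

```text
time_s: 8.17
ee_pos: [0.5112, 0.0718, 0.1941]
tcp_rot: [-0.486, 0.486, -0.513, 0.514]
contact_force: [-1.0, -0.3, 5.8]
opening: 0.0586
```

Request:
step_arm(
  commands=[
    [[0,0,0.04],[0,0,0]],
    [[0,0,0.09],[0,0,0]],
    [[0,0,0.14],[0,0,0]],
    [[0,-0.04,0.17],[0,0,0]],
    [[0,-0.12,0.17],[0,0,0]],
    [[0,-0.22,0.17],[0,0,0]],
    [[0,-0.32,0.17],[0,0,0]],
    [[0,-0.42,0.17],[0,0,0]],
    [[0,-0.52,0.17],[0,0,0]],
    [[0,-0.62,0.17],[0,0,0]],
    [[0,-0.7,0.16],[0,0,0]],
    [[0,-0.76,0.13],[0,0,0]],
    [[0,-0.78,0.1],[0,0,0]],
    [[0,-0.78,0.07],[0,0,0]],
    [[0,-0.78,0.05],[0,0,0]],
    [[0,-0.78,0.035],[0,0,0]],
    [[0,-0.78,0.024],[0,0,0]],
    [[0,-0.78,0.024],[0,0,0]],
    [[0,-0.78,0.024],[0,0,0]],
  ],
)

```text
time_s: 9.75
ee_pos: [0.5113, -0.2397, 0.2034]
tcp_rot: [-0.486, 0.486, -0.513, 0.513]
contact_force: [0.5, -0.7, -1.2]
opening: 0.0591
```

Request:
step_arm(
  commands=[
    [[0,0,0],[0,0,0]],
    [[0,0,0],[0,0,0]],
    [[0,0,0],[0,0,0]],
    [[0,0,0],[0,0,0]],
    [[0,0,0.05],[0,0,0]],
    [[0,0,0.1],[0,0,0]],
    [[0,0,0.2],[0,0,0]],
    [[0,0,0.27],[0,0,0]],
    [[0,0,0.27],[0,0,0]],
    [[0,0,0.27],[0,0,0]],
  ],
  hand=95,
)

```text
time_s: 10.58
ee_pos: [0.511, -0.2403, 0.3125]
tcp_rot: [-0.486, 0.486, -0.512, 0.515]
contact_force: [-0.1, -0.2, -0.8]
opening: 0.0837
```

Request:
step_arm(
  commands=[
    [[0.05,0.1,0],[0,0,0.15]],
    [[0.1,0.2,0],[0,0,0.3]],
    [[0.15,0.3,0],[0,0,0.45]],
    [[0.15,0.4,0],[0,0,0.6]],
    [[0.15,0.5,0],[0,0,0.75]],
    [[0.15,0.6,0],[0,0,0.9]],
    [[0.15,0.638,0],[0,0,1]],
    [[0.15,0.638,0],[0,0,1]],
    [[0.15,0.638,0],[0,0,1]],
  ],
  hand=45,
)

```text
time_s: 11.33
ee_pos: [0.5709, 0.0155, 0.3098]
tcp_rot: [-0.645, 0.646, -0.289, 0.288]
contact_force: [-0.1, -0.9, 0.6]
opening: 0.0397
```

Request:
step_arm(
  commands=[
    [[0,0,0],[0,0,0.15]],
    [[0,0,0],[0,0,0.3]],
    [[0,0,0],[0,0,0.45]],
    [[0,0,0],[0,0,0.6]],
    [[0,0,0],[0,0,0.75]],
    [[0,0,0],[0,0,0.9]],
    [[0,0,0],[0,0,1]],
    [[0,0,0],[0,0,1]],
    [[0,0,0],[0,0,1]],
  ],
)

```text
time_s: 12.08
ee_pos: [0.5711, 0.0136, 0.3105]
tcp_rot: [-0.707, 0.707, -0.022, 0.021]
contact_force: [-0.5, 0.1, 0.3]
opening: 0.0394
```

```bash
python3 - <<'E'
from h import *
im=capture('scene');s=monitor.state();print(s['ee_pos'],s['opening'],s['joint_pos'],s['tcp_rot'])
im=capture('scene')
crop(im,220,110,460,280,3,'pics/s2.png')
E
```

```text
[0.57112353 0.01381186 0.31066991] 0.039722679175099716 [-1.82951691e-01  5.00122309e-01  1.38586820e+00 -1.56908433e-04
  1.25638775e+00 -1.22830423e-01] [-0.70677795  0.70679761 -0.02151825  0.02095316]
```

View pics/s2.png

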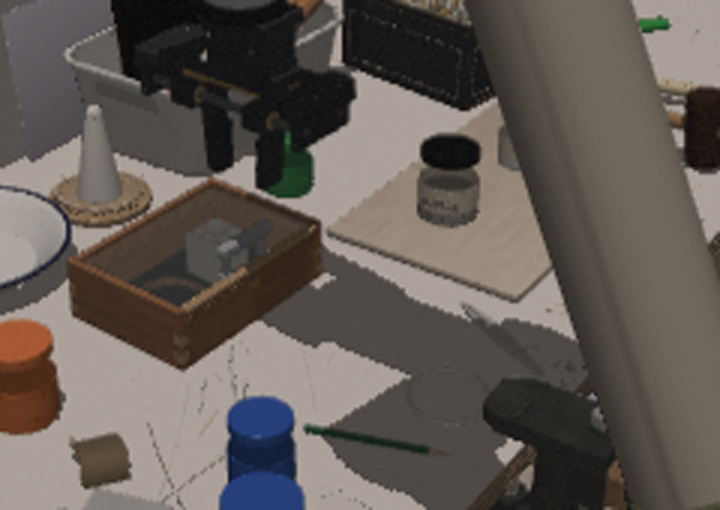

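The pumice jar stands on the board (crop 450,180), with the flux jar's body visible behind it at (510,150). The gripper is above the handle.

Request:
step_arm(
  commands=[
    [[0,0.003,-0.07],[0,0,0]],
    [[0,0.003,-0.12],[0,0,0]],
    [[0,0.003,-0.16],[0,0,0]],
    [[0,0.003,-0.19],[0,0,0]],
    [[0,0.003,-0.2],[0,0,0]],
    [[0,0.003,-0.2],[0,0,0]],
    [[0,0.003,-0.2],[0,0,0]],
  ],
)

```text
time_s: 12.77
ee_pos: [0.5713, 0.0159, 0.2316]
tcp_rot: [-0.707, 0.707, -0.02, 0.02]
contact_force: [0.7, -0.1, 0.4]
opening: 0.0395
```

Request:
step_arm(
  commands=[
    [[0,0,0],[0,0,0]],
    [[0,0,0],[0,0,0]],
    [[0,0,0],[0,0,0]],
    [[0,0,0],[0,0,0]],
    [[0,0,0],[0,0,0]],
    [[0,0,0],[0,0,0]],
    [[0,0,0],[0,0,0]],
  ],
  hand=5,
  grip_force=15,
)

```text
time_s: 13.35
ee_pos: [0.5712, 0.0161, 0.2315]
tcp_rot: [-0.707, 0.707, -0.019, 0.02]
contact_force: [0.7, 0.2, 4.2]
opening: 0.012
```

Request:
step_arm(
  commands=[
    [[-0.02,0.001,0],[0,0,0]],
    [[-0.04,0.002,0],[0,0,0]],
    [[-0.07,0.004,0],[0,0,0]],
    [[-0.1,0.006,0],[0,0,0]],
    [[-0.13,0.007,0],[0,0,0]],
    [[-0.16,0.009,0],[0,0,0]],
    [[-0.19,0.011,0],[0,0,0]],
    [[-0.22,0.012,0],[0,0,0]],
    [[-0.24,0.013,0],[0,0,0]],
    [[-0.255,0.014,0],[0,0,0]],
    [[-0.264,0.015,0],[0,0,0]],
    [[-0.264,0.015,0],[0,0,0]],
    [[-0.264,0.015,0],[0,0,0]],
    [[-0.264,0.015,0],[0,0,0]],
  ],
)

```text
time_s: 14.52
ee_pos: [0.4652, 0.0219, 0.2314]
tcp_rot: [-0.707, 0.707, -0.019, 0.019]
contact_force: [-1.5, -1.8, 8.3]
opening: 0.0117
```

Request:
step_arm(
  commands=[
    [[0,0,0],[0,0,0]],
    [[0,0,0],[0,0,0]],
    [[0,0,0],[0,0,0]],
    [[0,0,0.06],[0,0,0]],
    [[0,0,0.15],[0,0,0]],
    [[0,0.1,0.2],[0,0,0]],
    [[0,0.2,0.2],[0,0,0]],
    [[0,0.3,0.2],[0,0,0]],
    [[0,0.4,0.2],[0,0,0]],
    [[0,0.5,0.2],[0,0,0]],
    [[0,0.5,0.2],[0,0,0]],
  ],
  hand=45,
)

```text
time_s: 15.43
ee_pos: [0.4644, 0.2273, 0.3108]
tcp_rot: [0.707, -0.706, 0.018, -0.017]
contact_force: [-0.1, -0.5, -1.3]
opening: 0.04
```

```bash
python3 - <<'E'
from h import *
im=capture('top');s=monitor.state();print(s['ee_pos'],s['opening'])
cv2.imwrite('pics/t3f.png',im[:,:,::-1])
crop(im,265,110,365,210,6,'pics/t3.png')
E
```

```text
[0.46467991 0.22493863 0.31063394] 0.03977572069421287
```

View pics/t3.png

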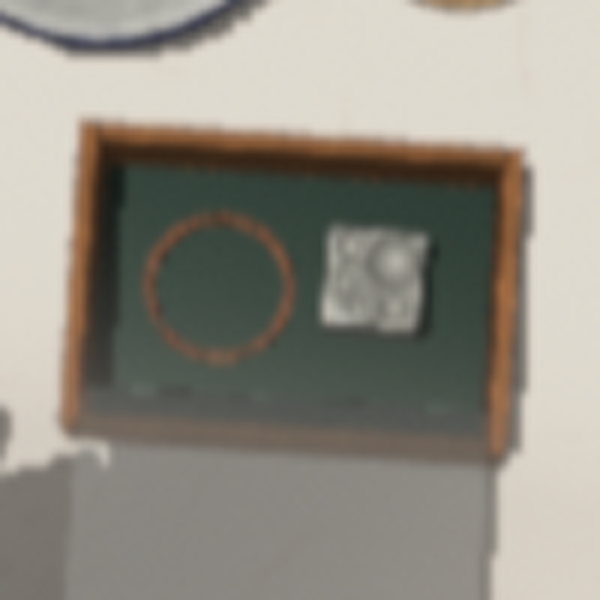

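```bash
python3 - <<'E'
from h import *
g=lambda p,z: back('top',(np.array(p,float)+.5)/6-.5+np.array((265,110)),z)
print(g([(376.7,278),(381.5,230),(333,226),(430,235)],.048))
im=cv2.imread('pics/t3f.png');c=im[140:172,312:342].astype(int)
hsv=cv2.cvtColor(im,cv2.COLOR_BGR2HSV)[140:172,312:342]
m=((hsv[...,2]>110)&(hsv[...,1]<60)).astype(np.uint8)
n,l,st,ce=cv2.connectedComponentsWithStats(m);k=1+st[1:,4].argmax();print(st[k])
ys,xs=np.nonzero(l==k);r=cv2.minAreaRect(np.c_[xs+312,ys+140].astype(np.float32));print(r)
print(back('top',[r[0]],.048),back('top',[r[0]],.04))
# predicted silhouette for model
for x,y in[(.633,-.0245),(.6355,-.0245)]:
  a=np.radians(-5.2);R=np.array([[np.cos(a),-np.sin(a)],[np.sin(a),np.cos(a)]])
  P=[(*(R@np.array(q)*.021+(x,y)),z) for z in(.048,.006) for q in((1,1),(1,-1),(-1,-1),(-1,1))]
  print(((proj('top',P)-(265,110)+.5)*6-.5).round(0).tolist())
E
```

```text
[[ 0.63423512 -0.02518011]
 [ 0.65567568 -0.02714214]
 [ 0.65725237 -0.00564427]
 [ 0.65365231 -0.04864273]]
[  6   8  18  17 251]
((326.57318115234375, 155.84146118164062), (16.123003005981445, 15.902141571044922), 6.340191841125488)
[[ 0.63441583 -0.02307191]] [[ 0.63572128 -0.02327155]]
[[333.0, 229.0], [427.0, 239.0], [418.0, 332.0], [323.0, 323.0], [332.0, 246.0], [423.0, 255.0], [414.0, 345.0], [323.0, 336.0]]
[[333.0, 224.0], [427.0, 233.0], [418.0, 327.0], [323.0, 317.0], [332.0, 240.0], [423.0, 249.0], [414.0, 340.0], [323.0, 331.0]]
```

The lid is open and the block is at (376,278) in the crop, yawed slightly beyond the case. Now over the block.

Request:
step_arm(
  commands=[
    [[0.07,-0.07,0],[0,0,-0.05]],
    [[0.14,-0.14,0],[0,0,-0.05]],
    [[0.21,-0.22,0],[0,0,-0.05]],
    [[0.28,-0.3,0],[0,0,-0.05]],
    [[0.35,-0.38,0],[0,0,-0.05]],
    [[0.4,-0.46,0],[0,0,-0.05]],
    [[0.426,-0.54,0],[0,0,-0.05]],
    [[0.426,-0.6,0],[0,0,-0.05]],
    [[0.426,-0.624,0],[0,0,-0.05]],
    [[0.426,-0.624,0],[0,0,-0.05]],
    [[0.426,-0.624,0],[0,0,-0.05]],
  ],
  hand=60,
)

```text
time_s: 16.4
ee_pos: [0.6354, -0.0274, 0.311]
tcp_rot: [0.706, -0.706, 0.034, -0.033]
contact_force: [0.2, 1.1, -0.4]
opening: 0.0526
```

```bash
python3 - <<'E'
from h import *
im=capture('scene')
for i in range(3):
    im=capture('scene');s=monitor.state();q=s['tcp_rot'];print(s['ee_pos'],s['opening'],np.degrees(np.arctan2(2*(q[1]*q[2]+q[0]*q[3]),1-2*(q[2]**2+q[3]**2))))
E
```

```text
[ 0.63551365 -0.02616434  0.31129306] 0.05266804318899823 -5.332280475660789
[ 0.63558945 -0.02600674  0.3113025 ] 0.05300325334952626 -5.308948569589768
[ 0.63564234 -0.02604718  0.31135138] 0.052849983151494535 -5.306161322226942
```

Request:
step_arm(
  commands=[
    [[-0.001,0.003,-0.08],[0,0,0]],
    [[-0.001,0.003,-0.15],[0,0,0]],
    [[-0.001,0.003,-0.2],[0,0,0]],
    [[-0.001,0.003,-0.24],[0,0,0]],
    [[-0.001,0.003,-0.27],[0,0,0]],
    [[-0.001,0.003,-0.3],[0,0,0]],
    [[-0.001,0.003,-0.325],[0,0,0]],
    [[-0.001,0.003,-0.336],[0,0,0]],
    [[-0.001,0.003,-0.336],[0,0,0]],
    [[-0.001,0.003,-0.336],[0,0,0]],
  ],
)

```text
time_s: 17.43
ee_pos: [0.6356, -0.0263, 0.1772]
tcp_rot: [-0.706, 0.706, -0.033, 0.034]
contact_force: [0.2, -0.9, -0.4]
opening: 0.053
```

Request:
step_arm(
  commands=[
    [[0,0,0],[0,0,0]],
    [[0,0,0],[0,0,0]],
    [[0,0,0],[0,0,0]],
    [[0,0,0],[0,0,0]],
    [[0,0,0],[0,0,0]],
    [[0,0,0],[0,0,0]],
    [[0,0,0],[0,0,0]],
  ],
  hand=35,
  grip_force=40,
)

```text
time_s: 18.02
ee_pos: [0.6354, -0.0263, 0.1775]
tcp_rot: [-0.706, 0.706, -0.033, 0.033]
contact_force: [-3.6, 1.1, 5.1]
opening: 0.0415
```

Request:
step_arm(
  commands=[
    [[0,0,0.03],[0,0,0]],
    [[0,0,0.07],[0,0,0]],
    [[0,0,0.12],[0,0,0]],
    [[0,0,0.18],[0,0,0]],
    [[0,0,0.25],[0,0,0]],
    [[0,0,0.3],[0,0,0]],
    [[0,0,0.336],[0,0,0]],
    [[0,0,0.336],[0,0,0]],
    [[0,0,0.336],[0,0,0]],
  ],
)

```text
time_s: 18.77
ee_pos: [0.6353, -0.0263, 0.3113]
tcp_rot: [-0.706, 0.706, -0.033, 0.034]
contact_force: [-0.5, -0.2, -4.5]
opening: 0.0416
```

```bash
python3 - <<'E'
from h import *
im=capture('scene')
for i in range(2):
    im=capture('scene');s=monitor.state();q=s['tcp_rot'];print(s['ee_pos'],s['opening'],s['contact_force'],np.degrees(np.arctan2(2*(q[1]*q[2]+q[0]*q[3]),1-2*(q[2]**2+q[3]**2))))
crop(im,220,90,420,240,4,'pics/s4.png')
E
```

```text
[ 0.63522263 -0.02628149  0.30970064] 0.04163687450365304 [-1.10896182 -0.43507396 -3.04069981] -5.410316615705586
[ 0.63529933 -0.02628871  0.30956073] 0.041533881507774324 [-0.13844451  0.27205012 -3.6249401 ] -5.408467254184093
```

View pics/s4.png

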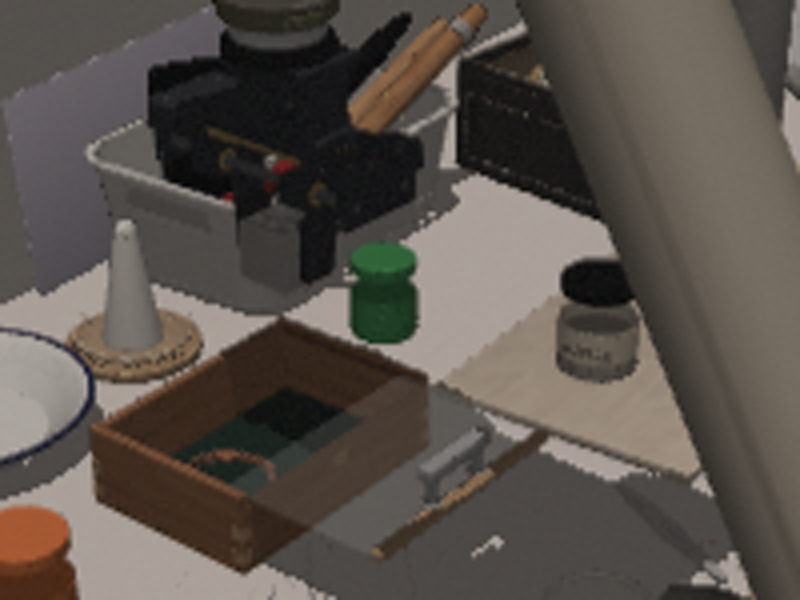

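The block is held square and clear of the case, the lid is wide open and the pumice jar stands on the board.

Request:
step_arm(
  commands=[
    [[-0.03,0.06,0],[0,0,0.05]],
    [[-0.07,0.14,0],[0,0,0.1]],
    [[-0.11,0.22,0],[0,0,0.15]],
    [[-0.15,0.3,0],[0,0,0.2]],
    [[-0.19,0.38,0],[0,0,0.25]],
    [[-0.23,0.46,0],[0,0,0.3]],
    [[-0.27,0.54,0],[0,0,0.35]],
    [[-0.31,0.62,0],[0,0,0.4]],
    [[-0.35,0.7,0],[0,0,0.447]],
    [[-0.385,0.77,0],[0,0,0.447]],
    [[-0.405,0.81,0],[0,0,0.447]],
    [[-0.415,0.828,0],[0,0,0.447]],
    [[-0.415,0.828,-0.05],[0,0,0.447]],
    [[-0.415,0.828,-0.1],[0,0,0.447]],
    [[-0.415,0.828,-0.15],[0,0,0.447]],
    [[-0.415,0.828,-0.2],[0,0,0.447]],
    [[-0.415,0.828,-0.23],[0,0,0.447]],
    [[-0.415,0.828,-0.25],[0,0,0.447]],
    [[-0.415,0.828,-0.25],[0,0,0.447]],
  ],
)

```text
time_s: 20.5
ee_pos: [0.4696, 0.3043, 0.2093]
tcp_rot: [-0.701, 0.702, 0.089, -0.091]
contact_force: [-0.1, -0.5, -4.2]
opening: 0.0416
```

```bash
python3 - <<'E'
from h import *
im=capture('scene')
for i in range(2):
    im=capture('scene');s=monitor.state();q=s['tcp_rot'];print(s['ee_pos'],s['opening'],s['contact_force'],np.degrees(np.arctan2(2*(q[1]*q[2]+q[0]*q[3]),1-2*(q[2]**2+q[3]**2))))
crop(im,190,190,350,310,5,'pics/s5.png')
x,y=.4692,.3061
for a,h,z in((14.7,.032,.02),(14.7,.032,0)):
  a=np.radians(a);R=np.array([[np.cos(a),-np.sin(a)],[np.sin(a),np.cos(a)]])
  P=[(*(R@np.array(q)*h+(x,y)),z) for q in((1,1),(1,-1),(-1,-1),(-1,1))]
  print(((proj('scene',P)-(190,190)+.5)*5-.5).round(0).tolist())
E
```

```text
[0.46986186 0.30465316 0.21130889] 0.04162369801305677 [-0.50566219 -0.0283246  -4.00391208] 14.681531616557125
[0.46985917 0.30476486 0.21176931] 0.041489695858130636 [-0.39428488 -0.46860792 -3.94376758] 14.690560295520202
[[245.0, 501.0], [313.0, 410.0], [442.0, 443.0], [379.0, 538.0]]
[[249.0, 536.0], [316.0, 443.0], [444.0, 477.0], [381.0, 573.0]]
```

View pics/s5.png

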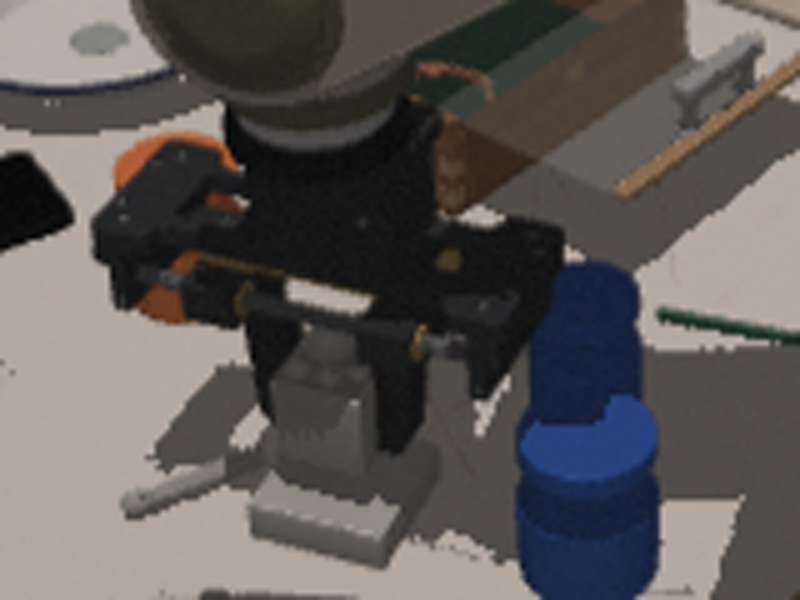

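The doming block hangs square above the bench block, and the projected corners agree with the view to about 1–2 mm. Lowering it now.

Request:
step_arm(
  commands=[
    [[0,0,-0.015],[0,0,0]],
    [[0,0,-0.025],[0,0,0]],
    [[0,0,-0.035],[0,0,0]],
    [[0,0,-0.042],[0,0,0]],
    [[0,0,-0.048],[0,0,0]],
    [[0,0,-0.048],[0,0,0]],
    [[0,0,-0.048],[0,0,0]],
  ],
)

```text
time_s: 21.23
ee_pos: [0.4695, 0.3049, 0.1919]
tcp_rot: [-0.701, 0.701, 0.091, -0.091]
contact_force: [0.4, -0.1, -3.6]
opening: 0.0419
```

Request:
step_arm(
  commands=[
    [[0,0,-0.0025],[0,0,0]],
    [[0,0,-0.0025],[0,0,0]],
    [[0,0,-0.0025],[0,0,0]],
  ],
)

```text
time_s: 21.48
ee_pos: [0.4695, 0.3049, 0.1915]
tcp_rot: [0.701, -0.701, -0.091, 0.09]
contact_force: [-1.1, -0.7, 3.0]
opening: 0.0418
```

Request:
step_arm(
  commands=[
    [[0,0,-0.002],[0,0,0]],
    [[0,0,-0.002],[0,0,0]],
    [[0,0,-0.002],[0,0,0]],
  ],
)

```text
time_s: 21.73
ee_pos: [0.4694, 0.3049, 0.1915]
tcp_rot: [0.701, -0.701, -0.091, 0.09]
contact_force: [-4.0, -2.2, 11.4]
opening: 0.0418
```

Resting on the block. Release and lift.

Request:
step_arm(
  commands=[
    [[0,0,0.001],[0,0,0]],
    [[0,0,0.001],[0,0,0]],
    [[0,0,0.001],[0,0,0]],
    [[0,0,0.001],[0,0,0]],
    [[0,0,0.03],[0,0,0]],
    [[0,0,0.07],[0,0,0]],
    [[0,0,0.12],[0,0,0]],
    [[0,0,0.2],[0,0,0]],
    [[0,0,0.28],[0,0,0]],
    [[0,0,0.3],[0,0,0]],
  ],
  hand=60,
)

```text
time_s: 22.57
ee_pos: [0.4699, 0.3051, 0.3146]
tcp_rot: [0.702, -0.701, -0.093, 0.088]
contact_force: [0.4, -0.3, 0.9]
opening: 0.053
```

Request:
step_arm(
  commands=[
    [[0,-0.1,0],[0,0,-0.1]],
    [[0,-0.2,0],[0,0,-0.2]],
    [[0,-0.3,0],[0,0,-0.3]],
    [[-0.01,-0.4,0],[0,0,-0.4]],
    [[-0.01,-0.5,0],[0,0,-0.4]],
    [[-0.01,-0.6,0],[0,0,-0.4]],
    [[-0.011,-0.7,0],[0,0,-0.4]],
    [[-0.011,-0.71,0],[0,0,-0.4]],
    [[-0.011,-0.71,0],[0,0,-0.4]],
  ],
  hand=45,
)

```text
time_s: 23.32
ee_pos: [0.4651, 0.019, 0.3097]
tcp_rot: [0.707, -0.707, 0.022, -0.022]
contact_force: [-0.3, 0.3, 0.8]
opening: 0.0393
```

```bash
python3 - <<'E'
from h import *
im=capture('scene');im2=capture('top')
s=monitor.state();q=s['tcp_rot'];print(s['ee_pos'],s['opening'],np.degrees(np.arctan2(2*(q[1]*q[2]+q[0]*q[3]),1-2*(q[2]**2+q[3]**2))))
a=cv2.resize(im2[185:245,175:235,::-1],None,fx=6,fy=6,interpolation=cv2.INTER_CUBIC);b=cv2.resize(im[190:310,190:340,::-1],None,fx=3,fy=3)
b=b[:360,:440];cv2.imwrite('pics/p6.png',np.hstack([a,b]))
E
```

```text
[0.46501831 0.02136788 0.30983419] 0.040011332695751314 -3.305295579310328
```

View pics/p6.png

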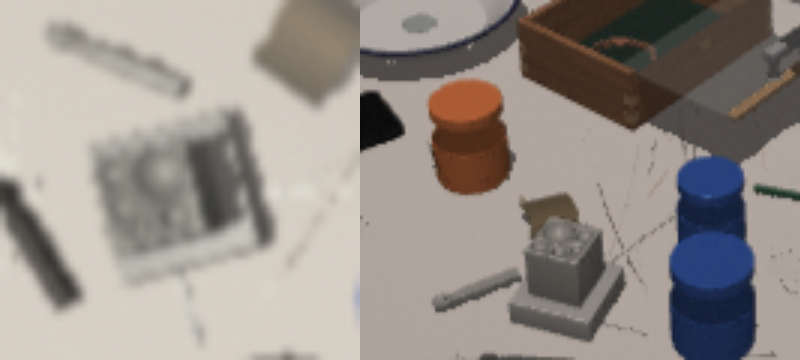

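```bash
python3 - <<'E'
from h import *
x,y=.4692,.3061
for h,z in((.032,.02),(.021,.062),(.021,.02)):
  a=np.radians(14.7);R=np.array([[np.cos(a),-np.sin(a)],[np.sin(a),np.cos(a)]])
  P=[(*(R@np.array(q)*h+(x,y)),z) for q in((1,1),(1,-1),(-1,-1),(-1,1))]
  print(h,z,((proj('top',P)-(175,185)+.5)*6-.5).round(0).tolist(),((proj('scene',P)-(190,190)+.5)*3-.5+(360,0)).round(0).tolist())
E
```

```text
0.032 0.02 [[89.0, 144.0], [228.0, 109.0], [261.0, 247.0], [122.0, 282.0]] [[507.0, 301.0], [548.0, 246.0], [625.0, 266.0], [587.0, 323.0]]
0.021 0.062 [[91.0, 159.0], [185.0, 135.0], [208.0, 229.0], [113.0, 253.0]] [[523.0, 250.0], [550.0, 214.0], [602.0, 227.0], [576.0, 264.0]]
0.021 0.02 [[119.0, 162.0], [210.0, 139.0], [232.0, 229.0], [140.0, 252.0]] [[528.0, 294.0], [554.0, 258.0], [605.0, 272.0], [580.0, 309.0]]
```

The doming block sits centred and square to within about 2 mm of the prediction, with the bench block unmoved. Now the lid.

Request:
step_arm(
  commands=[
    [[0,0.001,-0.07],[0,0,0]],
    [[0,0.001,-0.12],[0,0,0]],
    [[0,0.001,-0.16],[0,0,0]],
    [[0,0.001,-0.19],[0,0,0]],
    [[0,0.001,-0.196],[0,0,0]],
    [[0,0.001,-0.196],[0,0,0]],
    [[0,0.001,-0.196],[0,0,0]],
  ],
)

```text
time_s: 24.0
ee_pos: [0.4652, 0.0221, 0.2322]
tcp_rot: [-0.707, 0.707, -0.02, 0.02]
contact_force: [-0.6, -0.1, 1.0]
opening: 0.0395
```

Request:
step_arm(
  commands=[
    [[0,0,0],[0,0,0]],
    [[0,0,0],[0,0,0]],
    [[0,0,0],[0,0,0]],
    [[0,0,0],[0,0,0]],
    [[0,0,0],[0,0,0]],
    [[0,0,0],[0,0,0]],
  ],
  hand=5,
  grip_force=15,
)

```text
time_s: 24.5
ee_pos: [0.4651, 0.0213, 0.232]
tcp_rot: [-0.707, 0.707, -0.02, 0.021]
contact_force: [-0.4, 0.9, 3.3]
opening: 0.0119
```

Request:
step_arm(
  commands=[
    [[0.02,-0.001,0],[0,0,0]],
    [[0.04,-0.002,0],[0,0,0]],
    [[0.07,-0.004,0],[0,0,0]],
    [[0.1,-0.006,0],[0,0,0]],
    [[0.13,-0.007,0],[0,0,0]],
    [[0.16,-0.009,0],[0,0,0]],
    [[0.19,-0.011,0],[0,0,0]],
    [[0.22,-0.012,0],[0,0,0]],
    [[0.24,-0.013,0],[0,0,0]],
    [[0.255,-0.014,0],[0,0,0]],
    [[0.263,-0.015,0],[0,0,0]],
    [[0.266,-0.015,0],[0,0,0]],
    [[0.268,-0.015,0],[0,0,0]],
    [[0.268,-0.015,0],[0,0,0]],
  ],
)

```text
time_s: 25.67
ee_pos: [0.5725, 0.0154, 0.232]
tcp_rot: [0.707, -0.707, 0.02, -0.02]
contact_force: [-3.4, 1.3, 6.7]
opening: 0.012
```

Request:
step_arm(
  commands=[
    [[0.003,0,0],[0,0,0]],
    [[0.005,0,0],[0,0,0]],
    [[0.005,0,0],[0,0,0]],
    [[0.005,0,0],[0,0,0]],
  ],
)

```text
time_s: 26.0
ee_pos: [0.5733, 0.0155, 0.2319]
tcp_rot: [0.707, -0.707, 0.022, -0.018]
contact_force: [-12.1, -0.8, 11.8]
opening: 0.0115
```

Request:
step_arm(
  commands=[
    [[-0.002,0,0],[0,0,0]],
    [[-0.002,0,0],[0,0,0]],
    [[-0.002,0,0],[0,0,0]],
    [[-0.002,0,0.06],[0,0,0]],
    [[-0.002,0,0.13],[0,0,0]],
    [[-0.002,0,0.2],[0,0,0]],
    [[-0.05,-0.1,0.2],[0,0,-0.15]],
    [[-0.1,-0.2,0.2],[0,0,-0.3]],
    [[-0.155,-0.3,0.2],[0,0,-0.45]],
    [[-0.155,-0.4,0.2],[0,0,-0.6]],
    [[-0.155,-0.5,0.2],[0,0,-0.75]],
    [[-0.155,-0.6,0.2],[0,0,-0.9]],
    [[-0.155,-0.638,0.2],[0,0,-1]],
    [[-0.155,-0.638,0.2],[0,0,-1]],
    [[-0.155,-0.638,0.2],[0,0,-1]],
  ],
  hand=50,
)

```text
time_s: 27.25
ee_pos: [0.5122, -0.2406, 0.3113]
tcp_rot: [0.645, -0.645, 0.29, -0.289]
contact_force: [0.0, 0.4, 0.3]
opening: 0.0439
```

Request:
step_arm(
  commands=[
    [[0,0,0],[0,0,-0.15]],
    [[0,0,0],[0,0,-0.3]],
    [[0,0,0],[0,0,-0.45]],
    [[0,0,0],[0,0,-0.6]],
    [[0,0,0],[0,0,-0.75]],
    [[0,0,0],[0,0,-0.9]],
    [[0,0,0],[0,0,-1]],
    [[0,0,0],[0,0,-1]],
    [[0,0,0],[0,0,-1]],
    [[0,0,0],[0,0,-1]],
  ],
  hand=95,
)

```text
time_s: 28.08
ee_pos: [0.5124, -0.239, 0.3118]
tcp_rot: [0.487, -0.487, 0.513, -0.513]
contact_force: [-0.6, -0.0, 0.3]
opening: 0.0837
```

```bash
python3 - <<'E'
from h import *
im=capture('scene')
for i in range(2):
    im=capture('scene');s=monitor.state();q=s['tcp_rot'];print(s['ee_pos'],s['opening'],np.degrees(np.arctan2(2*(q[1]*q[2]+q[0]*q[3]),1-2*(q[2]**2+q[3]**2))))
E
```

```text
[ 0.51235158 -0.23946464  0.31175142] 0.083659765617133 -93.14640589543252
[ 0.51232586 -0.23959978  0.3117406 ] 0.0837471935401774 -93.18502081519841
```

Request:
step_arm(
  commands=[
    [[-0.003,0,-0.07],[0,0,0]],
    [[-0.003,0,-0.13],[0,0,0]],
    [[-0.003,0,-0.18],[0,0,0]],
    [[-0.003,0,-0.22],[0,0,0]],
    [[-0.003,0,-0.25],[0,0,0]],
    [[-0.003,0,-0.271],[0,0,0]],
    [[-0.003,0,-0.271],[0,0,0]],
    [[-0.003,0,-0.271],[0,0,0]],
  ],
)

```text
time_s: 28.9
ee_pos: [0.5112, -0.24, 0.2035]
tcp_rot: [0.486, -0.486, 0.514, -0.514]
contact_force: [0.2, 0.7, 0.2]
opening: 0.0833
```

Request:
step_arm(
  commands=[
    [[0,0,0],[0,0,0]],
    [[0,0,0],[0,0,0]],
    [[0,0,0],[0,0,0]],
    [[0,0,0],[0,0,0]],
    [[0,0,0],[0,0,0]],
    [[0,0,0],[0,0,0]],
    [[0,0,0],[0,0,0]],
  ],
  hand=50,
  grip_force=12,
)

```text
time_s: 29.48
ee_pos: [0.5111, -0.2399, 0.2038]
tcp_rot: [-0.486, 0.485, -0.514, 0.514]
contact_force: [-1.7, 0.5, 4.8]
opening: 0.059
```

Request:
step_arm(
  commands=[
    [[0,0,0.04],[0,0,0]],
    [[0,0,0.09],[0,0,0]],
    [[0,0.02,0.14],[0,0,0]],
    [[0,0.06,0.15],[0,0,0]],
    [[0,0.15,0.15],[0,0,0]],
    [[0,0.25,0.15],[0,0,0]],
    [[0,0.35,0.15],[0,0,0]],
    [[0,0.45,0.15],[0,0,0]],
    [[0,0.55,0.15],[0,0,0]],
    [[0,0.65,0.15],[0,0,0]],
    [[0,0.73,0.13],[0,0,0]],
    [[0,0.77,0.1],[0,0,0]],
    [[0,0.779,0.07],[0,0,0]],
    [[0,0.779,0.04],[0,0,0]],
    [[0,0.779,0.015],[0,0,0]],
    [[0,0.779,-0.003],[0,0,0]],
    [[0,0.779,-0.013],[0,0,0]],
    [[0,0.779,-0.02],[0,0,0]],
    [[0,0.779,-0.02],[0,0,0]],
    [[0,0.779,-0.02],[0,0,0]],
  ],
)

```text
time_s: 31.15
ee_pos: [0.511, 0.0718, 0.1955]
tcp_rot: [-0.486, 0.485, -0.514, 0.514]
contact_force: [-0.2, 0.2, -0.6]
opening: 0.059
```

Request:
step_arm(
  commands=[
    [[0,0,0],[0,0,0]],
    [[0,0,0],[0,0,0]],
    [[0,0,0],[0,0,0]],
    [[0,0,0],[0,0,0]],
    [[0,0,0],[0,0,0]],
    [[0,0,0.05],[0,0,0]],
    [[0,0,0.1],[0,0,0]],
    [[0,0,0.2],[0,0,0]],
    [[0,0,0.29],[0,0,0]],
    [[0,0,0.29],[0,0,0]],
  ],
  hand=95,
)

```text
time_s: 31.98
ee_pos: [0.5118, 0.0718, 0.3176]
tcp_rot: [-0.488, 0.483, -0.511, 0.517]
contact_force: [0.8, -0.2, 0.7]
opening: 0.0836
```

Request:
step_arm(
  commands=[
    [[0,-0.1,0],[0,0,0]],
    [[0,-0.2,0],[0,0,0]],
    [[0,-0.3,0],[0,0,0]],
    [[0,-0.4,0],[0,0,0]],
    [[0,-0.5,0],[0,0,0]],
    [[0,-0.6,0],[0,0,0]],
    [[-0.01,-0.7,0],[0,0,0]],
    [[-0.02,-0.8,0],[0,0,0]],
    [[-0.024,-0.9,0],[0,0,0]],
    [[-0.024,-1,0],[0,0,0]],
    [[-0.024,-1,0],[0,0,0]],
  ],
  hand=85,
)

```text
time_s: 32.9
ee_pos: [0.5005, -0.3345, 0.3104]
tcp_rot: [-0.484, 0.484, -0.515, 0.516]
contact_force: [-0.5, -0.2, 0.6]
opening: 0.0752
```

Request:
step_arm(
  commands=[
    [[0,-0.08,0],[0,0,0]],
    [[0,-0.13,0],[0,0,0]],
    [[0,-0.13,0],[0,0,0]],
    [[0,-0.13,-0.07],[0,0,0]],
    [[0,-0.13,-0.13],[0,0,0]],
    [[0,-0.13,-0.18],[0,0,0]],
    [[0,-0.13,-0.22],[0,0,0]],
    [[0,-0.13,-0.25],[0,0,0]],
    [[0,-0.13,-0.27],[0,0,0]],
    [[0,-0.13,-0.27],[0,0,0]],
    [[0,-0.13,-0.27],[0,0,0]],
  ],
)

```text
time_s: 33.82
ee_pos: [0.5016, -0.3799, 0.2035]
tcp_rot: [0.486, -0.486, 0.514, -0.514]
contact_force: [-0.5, 0.2, 0.2]
opening: 0.075
```

Request:
step_arm(
  commands=[
    [[0,0,0],[0,0,0]],
    [[0,0,0],[0,0,0]],
    [[0,0,0],[0,0,0]],
    [[0,0,0],[0,0,0]],
    [[0,0,0],[0,0,0]],
    [[0,0,0],[0,0,0]],
    [[0,0,0],[0,0,0]],
  ],
  hand=45,
)

```text
time_s: 34.4
ee_pos: [0.5015, -0.3803, 0.2039]
tcp_rot: [-0.485, 0.485, -0.514, 0.514]
contact_force: [0.2, 0.4, 4.5]
opening: 0.0506
```

Request:
step_arm(
  commands=[
    [[0,0,0.04],[0,0,0]],
    [[0,0,0.09],[0,0,0]],
    [[0,0.02,0.14],[0,0,0]],
    [[0,0.06,0.15],[0,0,0]],
    [[0,0.15,0.15],[0,0,0]],
    [[0,0.25,0.15],[0,0,0]],
    [[0,0.35,0.15],[0,0,0]],
    [[0,0.45,0.15],[0,0,0]],
    [[0,0.55,0.15],[0,0,0]],
    [[0,0.65,0.15],[0,0,0]],
    [[0,0.75,0.15],[0,0,0]],
    [[0,0.82,0.13],[0,0,0]],
    [[0,0.86,0.09],[0,0,0]],
    [[0,0.86,0.05],[0,0,0]],
    [[0,0.86,0.02],[0,0,0]],
    [[0,0.86,0],[0,0,0]],
    [[0,0.86,-0.012],[0,0,0]],
    [[0,0.86,-0.02],[0,0,0]],
    [[0,0.86,-0.02],[0,0,0]],
    [[0,0.86,-0.02],[0,0,0]],
  ],
)

```text
time_s: 36.07
ee_pos: [0.5016, -0.0366, 0.1956]
tcp_rot: [-0.485, 0.485, -0.514, 0.514]
contact_force: [0.8, 0.3, -0.3]
opening: 0.0505
```

Request:
step_arm(
  commands=[
    [[0,0,0],[0,0,0]],
    [[0,0,0],[0,0,0]],
    [[0,0,0],[0,0,0]],
    [[0,0,0],[0,0,0]],
    [[0,0,0],[0,0,0]],
    [[0,0,0.05],[0,0,0]],
    [[0,0,0.1],[0,0,0]],
    [[0,0,0.2],[0,0,0]],
    [[0,0,0.29],[0,0,0]],
    [[0,0,0.29],[0,0,0]],
  ],
  hand=85,
)

```text
time_s: 36.9
ee_pos: [0.5022, -0.0364, 0.3174]
tcp_rot: [-0.487, 0.484, -0.511, 0.518]
contact_force: [0.0, 0.1, 0.5]
opening: 0.075
```

Request:
step_arm(
  commands=[
    [[-0.1,-0.1,0.05],[0,0,0]],
    [[-0.1,-0.2,0.1],[0,0,0]],
    [[-0.2,-0.3,0.15],[0,0,0]],
    [[-0.25,-0.4,0.15],[0,0,0]],
    [[-0.3,-0.5,0.15],[0,0,0]],
    [[-0.3,-0.6,0.15],[0,0,0]],
    [[-0.3,-0.7,0.15],[0,0,0]],
    [[-0.3,-0.8,0.15],[0,0,0]],
    [[-0.3,-0.9,0.15],[0,0,0]],
    [[-0.3,-1,0.15],[0,0,0]],
    [[-0.3,-1,0.15],[0,0,0]],
    [[-0.3,-1,0.15],[0,0,0]],
  ],
)

```text
time_s: 37.9
ee_pos: [0.3806, -0.4408, 0.3699]
tcp_rot: [-0.484, 0.485, -0.515, 0.515]
contact_force: [-0.1, -0.5, -1.3]
opening: 0.0749
```

```bash
python3 - <<'E'
from h import *
im=capture('top');s=monitor.state();print(s['ee_pos'],s['opening'])
cv2.imwrite('pics/t7f.png',im[:,:,::-1])
old=cv2.imread('pics/top0.png')[:,:,::-1]
a=old[120:220,265:365];b=im[120:220,265:365]
cv2.imwrite('pics/t7.png',cv2.resize(np.hstack([a,b])[:,:,::-1],None,fx=4,fy=4,interpolation=cv2.INTER_CUBIC))
E
```

```text
[ 0.38090069 -0.43842079  0.36996592] 0.0749203057829482
```

View pics/t7.png

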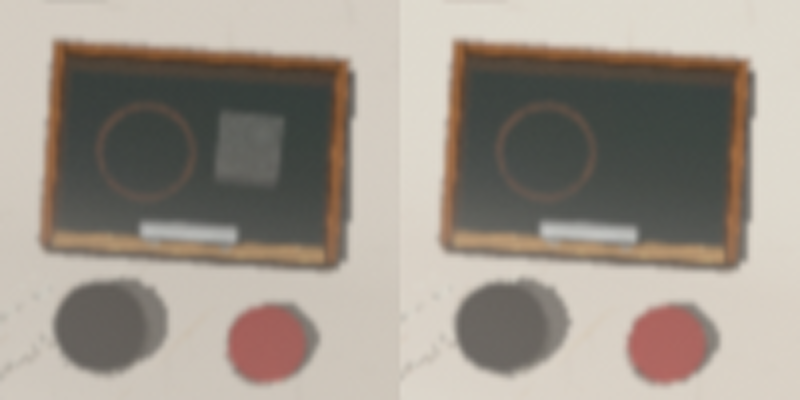

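The before and after views match to within a pixel: both jars are on their spots, the lid is shut and the block is gone from the case. Handing in.

```bash
python3 -c "
from station import robot;print(robot.job_done())"
```

```text
the job is handed in; nothing more can be done
None
```

The job is done and handed in after about 38 s of robot time. No verdict is reported.

I stood both jars on the soldering board and slid the lid out about 106 mm. I then set the doming block on the bench block, pushed the lid back to its stop (about 12 N felt), and returned each jar to the pose it was picked from.

**Jars and lid:** the before and after top views agree to about one pixel (2–3 mm) for both jars, and the lid handle is back at its shut position.

**Doming block:** it stands centred and square on the bench block to about 2 mm, judged by projecting the expected corners into both camera pictures. That check was made just after placing it. I did not look at it again at the end.

**Bench block:** it showed no visible movement in that same check. No check failed or disagreed.

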